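# Check two syrup dosers and sort out the one that binds

### The arm

A 6-joint arm with a two-finger parallel gripper is mounted at the origin on a cart in front of the work surface, level with it; the furniture and walls round the work are solid. World frame = base frame: x ahead of the robot, y to its left, z up, the work surface at z = 0. Lengths are in m, angles in rad, forces in N, time in s.
With the tool pointing down it reaches from about 0.275 to 0.875 m from the base axis. Payload 12.5 kg.
Tool frame: the origin (TCP) lies on the centre line of the jaws, within the pads' length; the fingertips stand r.finger_overhang ahead of it and the grasp point (between the pads) lies 3 mm ahead of it (r.finger_overhang is the distance from the TCP to the fingertips, in m); z points along the fingers, y is the direction in which the jaws open and shut (so a half turn about z gives the same grasp; the last joint's range is limited). The gripper opens to 85 mm and grips with 20 to 120 N. Pads are 22 mm wide; open, the fingers measure 114 mm over their backs; the gripper's body (76 mm by 85 mm) begins 54 mm behind the grasp point. The pads swing forward as they close: fully open they stand 13 mm farther back than shut.
Start: joints at [-0.085, 0.351, 1.652, -0, 1.139, -0.085], TCP at [0.55, 0, 0.253] pointing down, gripper open.
Joint ranges: [-2.75, 2.75], [-0.79, 2.1], [0.01, 2.65], [-1.57, 4.71], [0.07, 3.14], [-2.87, 2.87]. Speed limits (rad/s): [2.22, 2.22, 2.79, 3.14, 3.14, 3.14].

### API

Orientations are given as a unit quaternion [x, y, z, w].
In Python, from cell import r, optics gives the robot as it stands. The module is installed in compiled form; this text tells all that it offers. Calls block until the motion is done:
- r.move_to(position, orientation): joint-space move of the TCP to a pose.
- r.move_linear(position, rot=None, vel=0.15): straight line of the TCP; rot=None keeps the orientation; vel is the mean speed in m/s.
- r.set_joints(angles): joint-space move.
- r.set_gripper(opening, squeeze=None): opening from 0.0 (shut) to 1.0 (fully open); squeeze is the grip in N (None keeps the last); returns when the fingers have stopped.
- r.sleep(seconds).
- r.inverse_kinematics(position, orientation): joint angles nearest the present ones, or None.
- optics.get_image(name): name is "scene" or "side" or "wrist"; returns a dict with "pixels" (400x640x3 uint8, red, green, blue), "depth" (400x640 float32, m along the optical axis (not along the pixel's ray), 0 where there is no reading), "fx", "fy", "cx", "cy" (pixels), "camera_from_world" (4x4, takes a point from world to camera coordinates); the wrist camera has in their place "mount" (4x4, takes a point from camera to tool coordinates, whose origin is the TCP and whose axes are the flange's). Camera axes: x right, y down, z forward; pixel columns grow to the right and rows downward; lengths in m; the calibration is good to about 2 mm. A picture is of the moment at which its call begins: read the wrist's pose just before it.
A pose or a line that the arm cannot do raises r.PlanningError and nothing moves.
- r.hand_in(): hands the job in, once; it reports no verdict.
Readings, each from a call of its own:
- r.current_t(): time.
- r.current_q(): joint angles.
- r.current_qvel(): joint speeds.
- r.current_effort(): joint torques, N m.
- r.current_tool_pos(): TCP position.
- r.current_ee_rot(): TCP orientation.
- r.current_contact_force(): force on the tool from outside, world axes, zero at the start.
- r.current_torque(): the same for the moment, N m.
- r.current_opening(): opening from 0.0 (shut) to 1.0 (fully open).
Only numpy, scipy, OpenCV 4.12 (cv2) and the standard library are available. Lean on these libraries where they do the work, as an engineer would, in place of code of your own. Each camera call takes 0.05 s, during which the arm holds its last target. There are 200 camera calls.

### The job

One of the two empty hand-press syrup dosers binds part-way: try both plungers with a slow straight push from above, pressing the free one fully home and leaving that doser in the holder. On the other, press until you clearly feel the resistance climb, stop there without forcing it, then lift that doser out by its steel cylinder (not by the plunger) and stand it upright in the red tray; leave the other things alone.

Things in the scene. Friction and masses are not known exactly. Their poses are not given: they have to be found in the camera images.
- holder: Fixed wooden holder block, 76 x 190 x 32 mm; origin at the centre of its underside, on the worktop; local y is its long side, z up. Two round wells, 49 mm wide and 25 mm deep, lie 55 mm from its centre along +y and -y. The block may stand left or right of the tray and be turned.
- reject_tray: Fixed red plastic reject tray, open on top, 130 x 130 x 18 mm, walls and floor 4 to 5 mm thick; origin at the centre of its underside, z up.
- doser_blue: The doser with the blue band: an upright steel cylinder 44 mm wide, 96 mm high, with black screw cap; origin at the centre of its underside, z up. It stands loose in either well, its lower 25 mm in the block. About 0.4 kg in all. Grip it across the cylinder above the block. Exactly one of the two dosers binds; it cannot be seen which.
- doser_blue_mid (a point): Centre of the blue-banded doser's cylinder, half-way up (48 mm above its foot).
- plunger_blue_top (a point): Centre of the top face of the blue doser's plunger: a blue thumb disc 32 mm wide, 8 mm thick, on a 10 mm rod through the screw cap. The face stands 38 mm above the cylinder's rim when fully drawn out, 8 mm when home. Press it from above; gripping it counts as forcing it. More than 16 N of push short of home damages it.
- plunger_blue (a joint): How far it is pressed down, m: 0 drawn out, 0.030 fully home (firm stop). Starts at 0 to 0.006; no return spring. A free one slides all the way at a steady 2 N or so. A binding one meets, somewhere between 0.012 and 0.018, a resistance that climbs about 2 N per further mm (over 6 N short of home means it binds); let go, it springs back a little.
- doser_green: The doser with the green band: an upright steel cylinder 44 mm wide, 96 mm high, with black screw cap; origin at the centre of its underside, z up. It stands loose in either well, its lower 25 mm in the block. About 0.4 kg in all. Grip it across the cylinder above the block. Exactly one of the two dosers binds; it cannot be seen which.
- doser_green_mid (a point): Centre of the green-banded doser's cylinder, half-way up (48 mm above its foot).
- plunger_green_top (a point): Centre of the top face of the green doser's plunger: a green thumb disc 32 mm wide, 8 mm thick, on a 10 mm rod through the screw cap. The face stands 38 mm above the cylinder's rim when fully drawn out, 8 mm when home. Press it from above; gripping it counts as forcing it. More than 16 N of push short of home damages it.
- plunger_green (a joint): How far it is pressed down, m: 0 drawn out, 0.030 fully home (firm stop). Starts at 0 to 0.006; no return spring. A free one slides all the way at a steady 2 N or so. A binding one meets, somewhere between 0.012 and 0.018, a resistance that climbs about 2 N per further mm (over 6 N short of home means it binds); let go, it springs back a little.
- tomato_tin: Bystander: a food tin, 57 mm wide, 72 mm high, origin at the centre of its underside.
- espresso_cup: Bystander: a white espresso cup, 60 x 84 x 49 mm, origin at its underside.
- kitchen_timer: Bystander: a round red and white kitchen timer, 64 mm wide, 47 mm high, origin at the centre of its underside.

How it is judged:
By the outcome, as a careful person would: the job done as asked, in the order asked, and still so for the second after the job is handed in, with the robot touching nothing.
It also fails if it takes over 58 s, if anything falls off the work surface, if the arm or the gripper's body presses on something with over 40 N, if the wrist force passes 120 N, or if a joint passes its speed limit or range.

## Working session

There is one attempt and no reset: what is moved stays moved. The work goes in short steps, each a Python script; the robot and the scene stay as the last script left them, time stands still between calls to the robot, and variables do not carry over. Pictures are saved under pics/ and viewed, about 8 in all and at most 12, crops included, and the job is handed in when it is done.

```bash
mkdir -p pics
cat > h.py <<'E'
import numpy as np, cv2
from cell import r, optics
from scipy.spatial.transform import Rotation as R
def grab(n):
    p=np.array(r.current_tool_pos()); q=np.array(r.current_ee_rot())
    d=optics.get_image(n)
    if n=="wrist":
        T=np.eye(4); T[:3,:3]=R.from_quat(q).as_matrix(); T[:3,3]=p
        d["wc"]=T@np.array(d["mount"])
    else: d["wc"]=np.linalg.inv(np.array(d["camera_from_world"]))
    return d
def ray(d,u,v):
    k=np.array([(u-d["cx"])/d["fx"],(v-d["cy"])/d["fy"],1.0])
    return d["wc"][:3,3], d["wc"][:3,:3]@k
def onplane(d,u,v,z):
    o,k=ray(d,u,v); return o+k*(z-o[2])/k[2]
def cloud(d):
    v,u=np.mgrid[:400,:640]; z=d["depth"]
    P=np.stack([(u-d["cx"])/d["fx"]*z,(v-d["cy"])/d["fy"]*z,z],-1)
    return P@d["wc"][:3,:3].T+d["wc"][:3,3]
def tri(d1,a,d2,b):
    o1,k1=ray(d1,*a); o2,k2=ray(d2,*b); k1/=np.linalg.norm(k1);k2/=np.linalg.norm(k2)
    s=np.linalg.lstsq(np.c_[k1,-k2],o2-o1,rcond=None)[0]
    A,B=o1+s[0]*k1,o2+s[1]*k2; return (A+B)/2,np.linalg.norm(A-B)
E
python3 - <<'E'
from h import *
print(r.finger_overhang,r.current_ee_rot(),r.current_t(),r.current_contact_force())
for n in("scene","side","wrist"):
    d=grab(n); cv2.imwrite(f"pics/{n}0.png",d["pixels"][:,:,::-1]); np.savez(f"{n}0.npz",**d)
    print(n,d["fx"],d["wc"].round(3).tolist())
E
```

```text
0.022 [ 7.07097899e-01  7.07115423e-01 -3.77314519e-04 -4.44482265e-04] 0.0 [ 0.44304212 -0.72973612 -0.05989616]
scene 394.6204280960093 [[-0.783, -0.335, 0.525, 0.138], [-0.623, 0.41, -0.666, 0.545], [0.008, -0.848, -0.53, 0.547], [0.0, 0.0, 0.0, 1.0]]
side 396.86139321488804 [[-0.998, -0.016, 0.066, 0.539], [-0.067, 0.406, -0.911, 0.741], [-0.012, -0.914, -0.407, 0.473], [0.0, 0.0, 0.0, 1.0]]
wrist 357.74402944336015 [[1.0, -0.001, -0.001, 0.549], [-0.001, -0.951, -0.311, 0.079], [-0.001, 0.311, -0.951, 0.374], [0.0, 0.0, 0.0, 1.0]]
```

View pics/scene0.png

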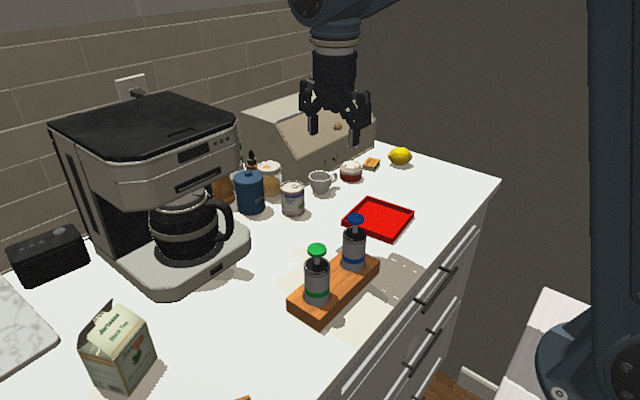

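View pics/side0.png

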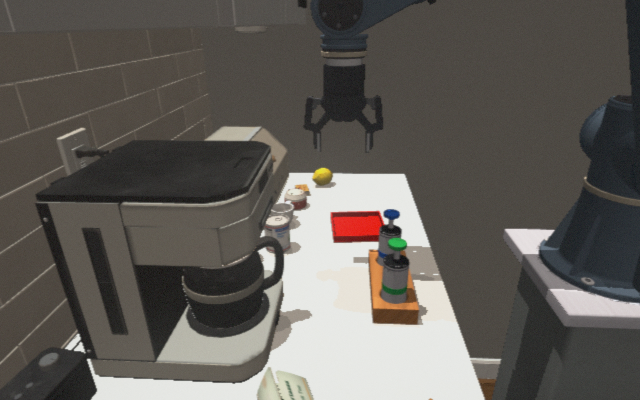

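The scene view shows the green thumb disc at about (317,249), the blue at (355,219), the tray at (379,218) and the holder around (335,290). In the side view they are at (397,244), (391,214), (358,226) and (392,285). The tin, cup and timer stand beyond the tray.

```bash
cat >> h.py <<'E'
HUE={"green":(45,85),"blue":(100,125)}
def blobs(d,c,minA=15):
    hsv=cv2.cvtColor(d["pixels"],cv2.COLOR_RGB2HSV)
    if c=="red": m=((hsv[...,0]<5)|(hsv[...,0]>175))&(hsv[...,1]>200)&(hsv[...,2]>80)
    elif c=="wood": m=(hsv[...,0]>5)&(hsv[...,0]<20)&(hsv[...,1]>130)&(hsv[...,2]>60)
    else: m=(hsv[...,0]>=HUE[c][0])&(hsv[...,0]<=HUE[c][1])&(hsv[...,1]>150)&(hsv[...,2]>60)
    n,l,s,ce=cv2.connectedComponentsWithStats(m.astype(np.uint8))
    return [(s[i,4],ce[i],l==i) for i in np.argsort(-s[:,4]) if i>0 and s[i,4]>=minA]
E
python3 - <<'E'
from h import *
D={n:dict(np.load(n+"0.npz")) for n in("scene","side","wrist")}
for n,d in D.items():
    C=cloud(d)
    for c in("green","blue","red","wood"):
        for a,ce,m in blobs(d,c)[:4]:
            P=C[m&(d["depth"]>0)]
            if len(P)==0: print(n,c,a,ce.round(1),'nodepth');continue
            print(n,c,a,ce.round(1),"mean",P.mean(0).round(3),"lo",np.percentile(P,2,axis=0).round(3),"hi",np.percentile(P,98,axis=0).round(3))
            if c in("red","wood") and a>400:
                zt=np.percentile(P[:,2],95); T=P[abs(P[:,2]-zt)<.005]
                q=cv2.minAreaRect(T[:,:2].astype(np.float32)*1000); print("   top z",zt.round(3),"rect",q)
E
```

```text
scene green 201 [316.5 249.5] mean [0.45  0.164 0.138] lo [0.438 0.149 0.134] hi [0.464 0.176 0.14 ]
scene green 80 [316.  294.1] mean [0.441 0.175 0.053] lo [0.431 0.158 0.048] hi [0.459 0.184 0.058]
scene blue 154 [355.1 218.5] mean [0.45  0.055 0.14 ] lo [0.438 0.041 0.134] hi [0.464 0.067 0.142]
scene blue 76 [353.  260.3] mean [0.442 0.066 0.053] lo [0.431 0.048 0.048] hi [0.461 0.073 0.058]
scene red 1530 [382.3 218.4] mean [ 0.502 -0.146  0.007] lo [ 0.443 -0.204  0.003] hi [ 0.574 -0.075  0.019]
   top z 0.018 rect ((509.5201110839844, -137.74400329589844), (127.981689453125, 131.3643798828125), 5.949583053588867)
scene red 43 [345.  222.3] mean [ 0.557 -0.071  0.012] lo [ 0.543 -0.087  0.002] hi [ 0.567 -0.067  0.019]
scene wood 2630 [332.4 292.6] mean [0.438 0.132 0.026] lo [0.415 0.019 0.003] hi [0.487 0.201 0.034]
   top z 0.034 rect ((451.9187927246094, 107.83224487304688), (188.58409118652344, 75.85494995117188), 89.83961486816406)
scene wood 801 [446.  389.3] mean [ 0.319 -0.477 -0.913] lo [ 0.221 -0.532 -0.92 ] hi [ 0.378 -0.404 -0.906]
   top z -0.907 rect ((318.6526
[... 2202 characters left out ...]
0.142 0.034]
   top z 0.034 rect ((454.10491943359375, 77.97694396972656), (133.3431396484375, 76.1659164428711), 89.73931884765625)
wrist wood 1486 [554.  218.2] mean [ 0.773 -0.047  0.053] lo [ 0.764 -0.072  0.021] hi [ 0.79  -0.033  0.073]
   top z 0.07 rect ((772.9806518554688, -50.83540344238281), (44.02045822143555, 13.701931953430176), 59.52827453613281)
wrist wood 481 [ 77.2 239.2] mean [-0.413 -0.516 -0.914] lo [-0.653 -0.525 -0.919] hi [-0.16  -0.507 -0.909]
   top z -0.91 rect ((-404.754638671875, -514.8511962890625), (18.6159725189209, 512.3853759765625), 89.8976058959961)
wrist wood 176 [113.9 184.6] mean [-0.228 -0.292 -0.914] lo [-0.303 -0.308 -0.92 ] hi [-0.155 -0.282 -0.909]
```

View pics/wrist0.png

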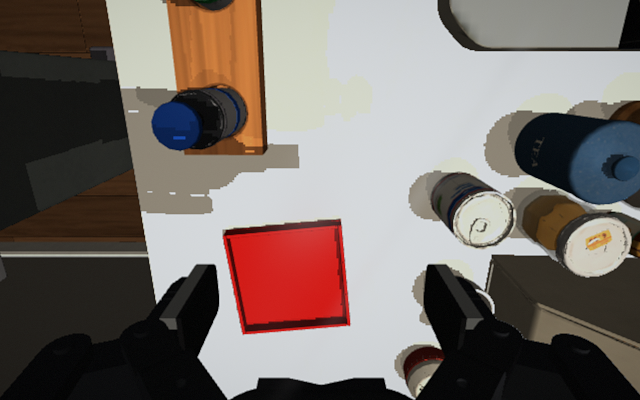

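The three views agree: the holder centre is at (0.4535, 0.108) with yaw about 0, its top at 0.033. The disc tops are at blue (0.4545, 0.053, 0.140) and green (0.453, 0.164, 0.138), and the tray is at (0.511, -0.138), yaw about 5.7°. I'll check tilted-grasp reachability and start pressing blue.

```bash
cat >> h.py <<'E'
DOWN=[.70710678,.70710678,0,0]
def tilt(deg,s=1):
    t=np.radians(deg); z=np.array([np.sin(t),0,-np.cos(t)]); y=np.array([0,s,0.]); x=np.cross(y,z)
    return R.from_matrix(np.c_[x,y,z]).as_quat()
def fz(n=4):
    f=[]
    for _ in range(n): f.append(r.current_contact_force()[2]); r.sleep(.01)
    return float(np.mean(f))
def press(x,y,ztop):
    oh=r.finger_overhang
    r.move_to([x,y,ztop+oh+.03],DOWN); r.move_linear([x,y,ztop+oh+.014],vel=.08); r.sleep(.2)
    b=fz(10); z=r.current_tool_pos()[2]; zc=z; log=[]; n=0
    while True:
        zc-=.001
        if zc<.108+oh-.004: res="floor"; break
        r.move_linear([x,y,zc],vel=.02); f=fz()-b; p=r.current_tool_pos()[2]-oh
        log.append((round(p*1000,1),round(f,1)))
        if f>6.8:
            res="home" if p<.1155 else "bind"; break
    # free one: seat firmly
    if res=="home":
        for _ in range(6):
            zc-=.0005; r.move_linear([x,y,zc],vel=.02); f=fz()-b; log.append((round((r.current_tool_pos()[2]-oh)*1000,1),round(f,1)))
            if f>12: break
    r.move_linear([x,y,ztop+oh+.03],vel=.1)
    print(res,"bias",round(b,2),"overhang",oh,log,"t",r.current_t()); return res
E
python3 - <<'E'
from h import *
for t in(0,30,40,45,50):
  for s in(1,-1):
    o=tilt(t,s); z=R.from_quat(o).as_matrix()[:,2]
    print(t,s,[None if (q:=r.inverse_kinematics(np.array(p)-.003*z,o)) is None else np.round(q,2) for p in([.454,.053,.075],[.454,.164,.075],[.454,.164,.15],[.511,-.138,.15])])
r.set_gripper(0.0,20)
press(.4545,.053,.140)
E
```

```text
0 1 [array([ 0.01,  0.47,  2.02, -0.  ,  0.65, -1.56]), array([ 0.25,  0.5 ,  1.95, -0.  ,  0.69, -1.32]), array([ 0.25,  0.37,  1.91, -0.  ,  0.86, -1.32]), array([-0.35,  0.44,  1.8 , -0.  ,  0.9 , -1.92])]
0 -1 [array([ 0.01,  0.47,  2.02, -0.  ,  0.65,  1.59]), array([ 0.25,  0.5 ,  1.95, -0.  ,  0.69,  1.82]), array([ 0.25,  0.37,  1.91, -0.  ,  0.86,  1.82]), array([-0.35,  0.44,  1.8 , -0.  ,  0.9 ,  1.22])]
30 1 [array([0.02, 0.41, 2.32, 3.23, 0.11, 1.5 ]), array([0.33, 0.44, 2.24, 4.47, 0.17, 0.54]), array([ 0.33,  0.26,  2.21, -0.76,  0.24, -0.54]), array([-0.45,  0.32,  2.11,  0.77,  0.32, -2.72])]
30 -1 [array([ 0.02,  0.41,  2.32,  3.23,  0.11, -1.64]), array([ 0.33,  0.44,  2.24,  4.47,  0.17, -2.6 ]), array([ 0.33,  0.26,  2.21, -0.76,  0.24,  2.6 ]), array([-0.45,  0.32,  2.11,  0.77,  0.32,  0.42])]
40 1 [array([0.02, 0.46, 2.4 , 3.18, 0.42, 1.56]), array([0.37, 0.49, 2.32, 3.78, 0.4 , 1.26]), array([0.37, 0.27, 2.29, 4.35, 0.25, 0.66]), array([-0.5 ,  0.33,  2.2 ,  1.64,  0.31,  2.67])]
40 -1 [array([ 0.02,  0.46,  2.4 ,  3.18,  0.42, -1.59]), array([ 0.37,  0.49,  
[... 1479 characters left out ...]
loat64(134.2), -0.3), (np.float64(133.3), -0.3), (np.float64(132.2), -0.0), (np.float64(131.2), -0.2), (np.float64(130.2), -0.1), (np.float64(129.3), -0.1), (np.float64(128.3), -0.1), (np.float64(127.2), -0.0), (np.float64(126.3), 0.3), (np.float64(125.3), 0.2), (np.float64(124.3), -0.4), (np.float64(123.3), 0.3), (np.float64(122.3), -0.6), (np.float64(121.3), 0.1), (np.float64(120.2), -0.0), (np.float64(119.3), 0.1), (np.float64(118.3), 0.0), (np.float64(117.2), -0.2), (np.float64(116.2), -0.2), (np.float64(115.3), -0.3), (np.float64(114.3), -0.3), (np.float64(113.2), -0.2), (np.float64(112.3), -0.4), (np.float64(111.2), -0.4), (np.float64(111.0), 10.5), (np.float64(110.9), 16.3)] t 15.6167
```

Blue went fully home: firm stop at 0.111, exactly rim + 8 mm, with no resistance before it. Now green, with finer steps once force rises.

Run:
```python
from h import *
x,y,oh=.454,.164,.022
r.move_to([x,y,.165+oh],DOWN); r.move_linear([x,y,.142+oh],vel=.06); r.sleep(.15); b=fz(8)
zc=.142+oh; log=[]; f=0
while True:
    zc-=.0005 if f>2 else .001
    if zc<.113+oh: print("reached low"); break
    r.move_linear([x,y,zc],vel=.02); f=fz(3)-b; p=r.current_tool_pos()[2]-oh
    log.append((round(float(p)*1000,1),round(f,1)))
    if f>6.5: break
r.move_linear([x,y,.165+oh],vel=.1)
print(b,log,r.current_t())
for n in("scene","side"):
    d=grab(n); cv2.imwrite(f"pics/{n}1.png",cv2.resize(d["pixels"][190:330,260:460,::-1],None,fx=4,fy=4)); C=cloud(d)
    for c in("green","blue"):
        for a,ce,m in blobs(d,c)[:2]:
            P=C[m&(d["depth"]>0)]; print(n,c,a,np.percentile(P,2,axis=0).round(3),np.percentile(P,98,axis=0).round(3))
```

```text
-0.21771875144150554 [(141.0, 0.1), (139.9, -0.1), (139.0, 0.3), (138.0, -0.1), (136.9, 0.5), (135.9, 0.3), (134.9, -0.1), (133.9, 0.7), (132.9, 0.0), (131.9, 0.1), (130.9, 0.0), (129.9, 0.2), (128.9, -0.0), (127.9, 0.2), (127.0, 0.7), (126.0, 3.0), (125.6, 5.3), (125.2, 5.9), (124.7, 6.7)] 22.6667
scene green 203 [0.438 0.149 0.121] [0.463 0.177 0.129]
scene green 78 [0.432 0.16  0.049] [0.46  0.183 0.057]
scene blue 173 [0.438 0.038 0.104] [0.464 0.067 0.113]
scene blue 77 [0.431 0.047 0.047] [0.461 0.074 0.058]
side green 155 [0.444 0.149 0.121] [0.468 0.177 0.127]
side green 73 [0.437 0.174 0.049] [0.473 0.184 0.057]
side blue 105 [0.447 0.041 0.103] [0.469 0.17  0.173]
side blue 17 [0.465 0.064 0.05 ] [0.473 0.071 0.058]
```

View pics/scene1.png

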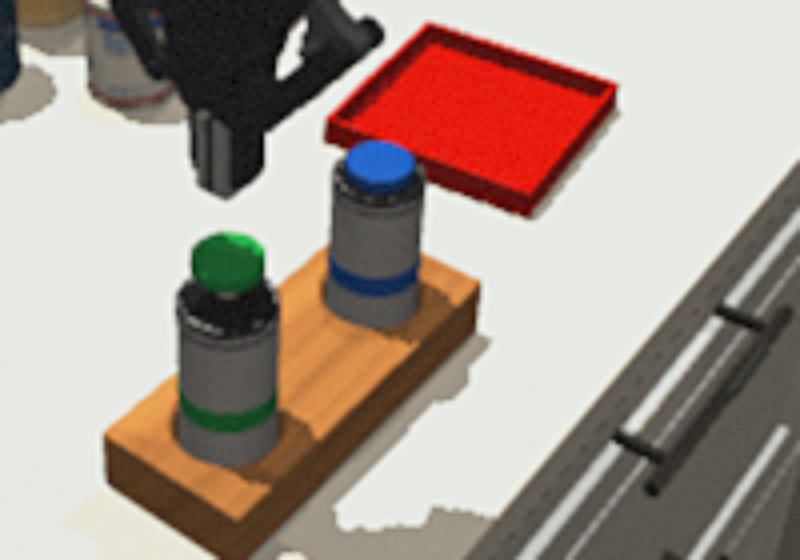

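Green binds: the force climbed from about 0 at 127 mm to 6.7 N at 124.7 mm, so 0.016 m of travel. The view shows the green disc standing clear of its cap, blue home, and a short cap of about 9 mm. I'll grip green vertically at TCP z 0.083, which leaves the body about 8 mm above the disc, and lift.

Run:
```python
from h import *
x,y=.4535,.163
r.set_gripper(1.0,40)
b=fz(6)
r.move_linear([x,y,.105],vel=.1); print("f",fz()-b)
r.move_linear([x,y,.083],vel=.05); print("f",np.round(r.current_contact_force(),1))
r.set_gripper(0.0,40); print("open",r.current_opening(),"f",np.round(r.current_contact_force(),1),r.current_tool_pos())
r.move_linear([x,y,.105],vel=.05); print("f",np.round(r.current_contact_force(),1))
r.move_linear([x,y,.235],vel=.15); print("f",np.round(r.current_contact_force(),1),r.current_opening(),r.current_t())
d=grab("scene"); cv2.imwrite("pics/lift.png",cv2.resize(d["pixels"][120:330,240:480,::-1],None,fx=2.5,fy=2.5)); C=cloud(d)
for a,ce,m in blobs(d,"green")[:3]:
    P=C[m&(d["depth"]>0)]; print(a,ce,P.mean(0).round(3),np.percentile(P,2,axis=0).round(3),np.percentile(P,98,axis=0).round(3))
```

```text
f -0.17351893324167209
f [ 0.3  0.1 -0.5]
open 0.5047869589862464 f [1.  0.4 3.4] [0.45382611 0.16309502 0.08331218]
f [-0.9  0.4 -3.1]
f [-0.3  1.  -4.5] 0.5013030736401383 27.2667
114 [316.29824561 221.92105263] [0.44  0.176 0.204] [0.43  0.161 0.199] [0.458 0.183 0.208]
99 [313.03030303 175.53535354] [0.45  0.172 0.277] [0.437 0.162 0.272] [0.461 0.179 0.284]
```

View pics/lift.png

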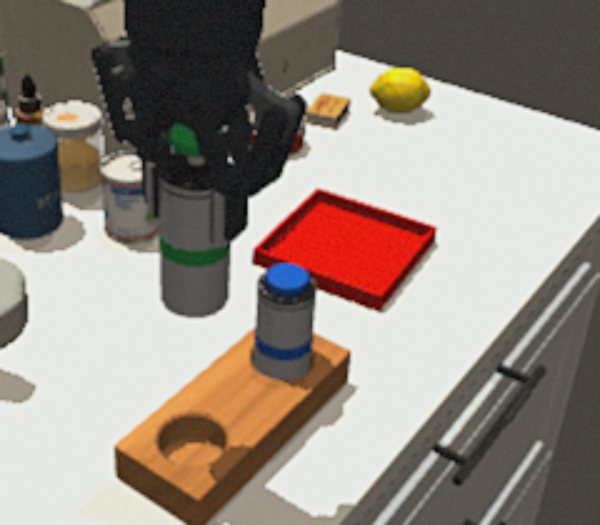

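The doser hangs upright and held by the steel, the band rose 151 mm (no slip), and blue is still in the holder. Next is the transfer to the tray.

Run:
```python
from h import *
x,y=.511,-.138
r.move_linear([x,y,.235],vel=.2); r.move_linear([x,y,.09],vel=.12); r.sleep(.2); b=fz(8); z=.09; log=[]
while z>.075:
    z-=.001; r.move_linear([x,y,z],vel=.02); f=fz(3)-b; log.append((round(z,4),round(f,1)))
    if f>2.5: break
print(log,b)
r.set_gripper(0.68); print(r.current_opening(),r.current_tool_pos())
r.set_gripper(1.0)
r.move_linear([x,y,.235],vel=.12); r.move_linear([x-.12,y,.3],vel=.2); print(r.current_t(),r.current_contact_force())
for n in("scene","side"):
    d=grab(n); cv2.imwrite(f"pics/{n}2.png",cv2.resize(d["pixels"][120:330,240:480,::-1],None,fx=2.5,fy=2.5)); C=cloud(d)
    for c in("green","blue","red","wood"):
        for a,ce,m in blobs(d,c)[:2]:
            P=C[m&(d["depth"]>0)]; print(n,c,a,P.mean(0).round(3),np.percentile(P,2,axis=0).round(3),np.percentile(P,98,axis=0).round(3))
```

```text
[(0.089, 0.4), (0.088, 0.1), (0.087, -0.4), (0.086, 0.4), (0.085, 0.2), (0.084, 0.2), (0.083, 0.1), (0.082, 0.4), (0.081, -0.5), (0.08, 5.5)] -3.650352970779836
0.6810593978834344 [ 0.51102779 -0.13802226  0.0800103 ]
36.3417 [ 0.53750128  0.28243103 -0.77033634]
scene green 81 [ 0.506 -0.135  0.124] [ 0.495 -0.15   0.119] [ 0.519 -0.124  0.126]
scene green 53 [ 0.502 -0.125  0.05 ] [ 0.489 -0.142  0.046] [ 0.522 -0.117  0.053]
scene blue 173 [0.45  0.054 0.11 ] [0.438 0.04  0.104] [0.464 0.067 0.113]
scene blue 78 [0.442 0.065 0.053] [0.431 0.047 0.048] [0.46  0.074 0.057]
scene red 1306 [ 0.503 -0.132  0.008] [ 0.443 -0.204  0.003] [ 0.574 -0.07   0.019]
scene wood 3450 [0.445 0.133 0.026] [0.415 0.022 0.004] [0.487 0.201 0.034]
scene wood 797 [ 0.318 -0.476 -0.913] [ 0.221 -0.53  -0.919] [ 0.378 -0.404 -0.906]
side green 35 [ 0.511 -0.135  0.123] [ 0.5   -0.145  0.121] [ 0.523 -0.124  0.124]
side blue 124 [0.455 0.057 0.109] [0.442 0.041 0.104] [0.469 0.067 0.112]
side blue 72 [0.456 0.07  0.053] [0.437 0.064 0.049] [0.472 0.075 0.057]
side red 621 [ 0.513 -0.139  0.005] [ 0.455 -0.199  0.002] [ 0.57  -0.073  0.017]
side wood 2610 [0.455 0.145 0.026] [0.419 0.031 0.004] [0.492 0.202 0.033]
side wood 162 [-0.054 -0.482 -0.915] [-0.086 -0.52  -0.921] [-0.031 -0.428 -0.908]
```

View pics/scene2.png

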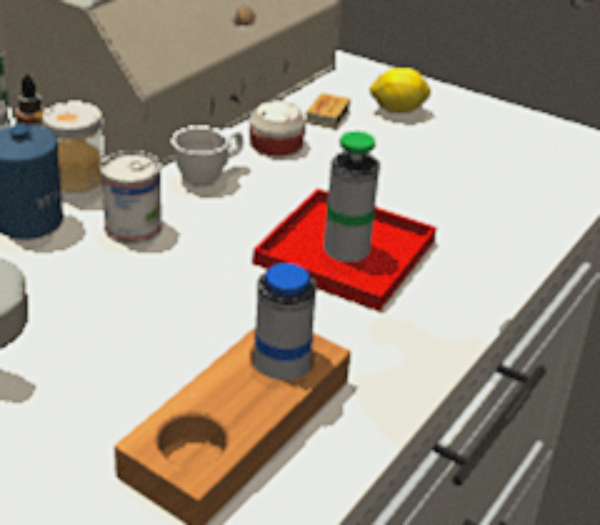

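Green stands upright in the middle of the red tray, blue is home in the holder, and nothing else has moved. I'm handing in.

```bash
python3 -c "
from cell import r
r.hand_in(); print(r.current_t())"
```

```text
the job is handed in; nothing more can be done
the job is handed in; nothing more can be done
```

The job is done and handed in: the green doser binds and now stands in the red tray, and the blue one is free and stays in the holder.

- **Blue (free):** It slid with no measurable resistance between steps to a firm stop at 0.111 m, exactly the height expected for home. My readings there were 10.5 N, then 16.3 N. Both were at the home stop, but the last one slightly passed the 12 N I had aimed for.
- **Green (binds):** The force climbed from about 0 to 6.7 N over roughly 2 mm, at about 16 mm of travel, and I stopped there. I gripped it across the steel cylinder at 40 N, with the gripper clear of the plunger, and it did not slip during the lift. I set it down with a contact force of about 5.5 N.
- **Last checks:** The scene and side cameras both put the green disc at about x 0.51, y -0.135 m, near the tray's centre. The scene picture shows the doser upright. Blue is home, and the tin, cup and timer look untouched. The arm was clear of everything at 36 s on the robot's clock.

The roughly 2 N sliding friction did not show, because I read the force at rest after each step. While moving, the push on green may have been about 2 N higher than I read, still well under 16 N. No other check disagreed.

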